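# Lower the taller bench rest by one hole

## Robot

A 6-joint arm with a two-finger parallel gripper is mounted at the origin on a cart in front of the work surface, level with it; the furniture and walls round the work are solid. World frame = base frame: x ahead of the robot, y to its left, z up, the work surface at z = 0. Lengths are in m, angles in rad, forces in N, time in s.
With the tool pointing down it reaches from about 0.275 to 0.825 m from the base axis. Payload 4.9 kg.
Tool frame: the origin (TCP) lies at the very end of the fingers, on their centre line; the grasp point (between the pads) lies 19 mm behind it (tcp_to_grasp is the distance from the TCP to the grasp point, in m); z points along the fingers, y is the line along which they close (so a half turn about z gives the same grasp; the last joint's range is limited). The gripper opens to 85 mm and grips with 20 to 120 N. Pads are 22 mm wide; open, the fingers measure 114 mm over their backs; the gripper's body (76 mm by 85 mm) begins 54 mm behind the grasp point. The pads swing forward as they close: fully open they stand 13 mm farther back than shut.
Start: joints at [0.994, 0.326, -0.193, 1.052, 0, 1.437], TCP at [0.236, 0.497, 0.231] pointing down, gripper open.
Joint ranges: [-2.65, 2.65], [-0.97, 1.79], [-1.3, 1.35], [-1.93, 2.1], [-1.47, 1.37], [-3.14, 3.14]. Speed limits (rad/s): [2.57, 2.57, 3.14, 3.14, 3.14, 3.14].

## Interface

Orientations are given as a 3x3 rotation matrix whose columns are the frame's x, y, z axes.
In Python, from bench import * gives the robot as it stands.
- The arm moves only by the tool arm_command, never from a script. Its argument "series" is a list of rows, each a list of 3 entries, a list of its own where there are three numbers: the shift along the tool's x, y, z in cm, then the turn, a rotation vector about the tool's x, y, z in rad, then the gripper's target within -1 to 1 (shut at 1, half-way at 0, fully open at -1). In form: [[[x, y, z], [wx, wy, wz], jaw], ...]. A call has 1 to 12 rows; each row shifts and turns the commanded pose from where the row before left it, along the tool's axes as they then stand; what a row does not reach is not made up. A row lasts 1/12 s, in which the tool goes at most 41.7 mm and 7.16 degrees, less where a joint would pass 70% of its speed; a pose out of reach is approached as far as the arm can. A call with a gripper value outside its range is refused whole. The fingers move at their own pace and stop on an object; "squeeze" is the grip in N (left out, the last holds). Time passes only in rows, so rows that do not move let the fingers close. It gives the time, the measured TCP pose, the force, the opening and the grip force at its end, in the units of the state.
- sense(): the state, without advancing time (a new reading comes with each control period).
- camera(name): name is "side" or "top" or "wrist"; returns a dict with "color" (400x640x3 uint8, red, green, blue), "depth" (400x640 float32, m along the optical axis (not along the pixel's ray), 0 where there is no reading), "camera_matrix" (3x3 intrinsics, pixels), "dist_coeffs" ([k1, k2, p1, p2, k3] as OpenCV has them; the pictures are not rectified), "R" (3x3) and "t" (3): a world point X has camera coordinates R X + t. Camera axes: x right, y down, z forward; pixel columns grow to the right and rows downward; lengths in m; the calibration is good to about 2 mm. A picture is of the moment at which its call begins.
- hand_in(): hands the job in; it is judged then, once.
The state is a dict: "clock": time; "joints": joint angles; "qvel": joint speeds; "tau": joint torques, N m; "position": TCP position; "ee_rot": TCP orientation; "wrist_force": force on the tool from outside, world axes, zero at the start; "wrist_torque": the same for the moment, N m; "gripper_width": finger opening in m; "gripper_force": force on a finger pad.
Only numpy, scipy, OpenCV 4.12 (cv2) and the standard library are available. Lean on these libraries where they do the work, as an engineer would, in place of code of your own. Each camera call takes 0.05 s, during which the arm holds its last target. There are 200 camera calls.

## Task

Two telescoping bench rests hold parcels for taping, but one still stands higher than the other. Press the red button of the taller rest only until its tube slips off its hole, let go of the button with the tube between the holes, then push its pad gently down until it clicks into the next hole, level with the other rest. Never lean on anything with more than a light push (25 N at most), leave the other rest as it is set, do not disturb the things lying about, and take your hand away at the end.

Things in the scene. Friction and masses are not known exactly. Their poses are not given: they have to be found in the camera images.
- tall_foot: Steel foot plate of the taller rest: 110 x 84 x 12 mm, fixed to the table; origin under its centre on the table top; z up; +x is the way the red button is pushed (about away from the robot). The post is clamped in a slot on it: its axis is nominally 25 mm along +x from the origin, but really up to 5 mm nearer or farther along x and 2 mm aside, so find the button by feel.
- tall_face (a point): Where the red button's face of the taller rest nominally is (foot axes; 85 mm up, 58 mm before the post axis); true place up to 5 mm off along x. Round button, diameter 18 mm, stands 14 mm out of a black latch collar 64 x 38 mm that reaches from 70 to 100 mm above the table and from 44 mm before to 20 mm behind the post axis.
- tall_axis (a point): Point on the nominal post axis of the taller rest, 169 mm above the table (foot axes; same 5 mm doubt along x). The inner tube, 24 mm square, carries a rubber-topped pad 32 mm (x) by 44 mm (y), 13 mm thick; the pad's top is this high less the tube's joint value.
- tall_tube (a joint): How far the inner tube of the taller rest has sunk, m: 0 first (highest) hole, 0.026 next hole, 0.052 last. It sinks by itself at 8 to 14 mm/s while the button is held in; let go between holes it stays by friction and needs a 3 to 7 N push on the pad. At the next hole it stops dead: push at 15 mm/s or less, stop when the force jumps.
- tall_button (a joint): How far the red button of the taller rest is pressed, m: 0 out, frees the tube from about 0.004, stop at 0.0075. 0 when latched in a hole, about 0.004 when let go between holes. Spring: 2.7 N at first touch, 4.5 N at 0.004, 6 N at the stop, and up to 2 N of catch friction on top; then rigid.
- set_foot: Steel foot plate of the other rest (one hole down): 110 x 84 x 12 mm, fixed to the table; origin under its centre on the table top; z up; +x is the way the red button is pushed (about away from the robot). The post is clamped in a slot on it: its axis is nominally 25 mm along +x from the origin, but really up to 5 mm nearer or farther along x and 2 mm aside, so find the button by feel.
- set_face (a point): Where the red button's face of the other rest (one hole down) nominally is (foot axes; 85 mm up, 58 mm before the post axis); true place up to 5 mm off along x. Round button, diameter 18 mm, stands 14 mm out of a black latch collar 64 x 38 mm that reaches from 70 to 100 mm above the table and from 44 mm before to 20 mm behind the post axis.
- set_axis (a point): Point on the nominal post axis of the other rest (one hole down), 169 mm above the table (foot axes; same 5 mm doubt along x). The inner tube, 24 mm square, carries a rubber-topped pad 32 mm (x) by 44 mm (y), 13 mm thick; the pad's top is this high less the tube's joint value.
- set_tube (a joint): How far the inner tube of the other rest (one hole down) has sunk, m: 0 first (highest) hole, 0.026 next hole, 0.052 last.
- set_button (a joint): How far the red button of the other rest (one hole down) is pressed, m: 0 out, frees the tube from about 0.004, stop at 0.0075. 0 when latched in a hole, about 0.004 when let go between holes.
- stapler: blue stapler, 34 x 138 x 48 mm, loose; origin under its centre. Leave it alone.
- label_roll: white label roll, diameter 63, height 40 mm, loose; origin under its centre. Leave it alone.
- barcode_scanner: dark grey barcode scanner lying down, 66 x 172 x 46 mm, loose; origin under its centre. Leave it alone.
- tape_roll: roll of pale tape lying flat, diameter 84, height 25 mm, loose; origin under its centre. Leave it alone.

How it is judged:
On the way, in this order (a step that is already met when the one before it is completed fails the run):
1. the taller rest's tube is off its first hole, between the holes (1.5 to 23.5 mm down), and nothing touches its button or any other thing (value of joint tall_tube between 0.0015 and 0.0235 m and value of joint tall_button between 0.0025 and 0.006 m and contact force between the fingers and anything else below 0.3 N), for 0.15 s.
2. its tube has clicked into the next hole (26 mm down, within 2 mm, button out) (value of joint tall_tube between 0.024 and 0.028 m and value of joint tall_button below 0.0015 m), for 0.2 s.
At the end, for the whole second after the job is handed in: Both rests are latched in their second hole (26 mm down, within 2 mm) with both buttons sprung out (pressed less than 1.5 mm) (all of step 2 and value of joint set_tube between 0.024 and 0.028 m and value of joint set_button below 0.0015 m); the robot touches nothing.
It fails at once if the robot presses on anything with more than 25 N (contact force between any of the fingers, the arm and anything else above 25 N).
It fails at once if the tube of the taller rest slips past the next hole (more than 32 mm down) (value of joint tall_tube above 0.032 m).
It fails at once if the other rest is taken off its hole (value of joint set_tube below 0.0235 m or value of joint set_tube above 0.0285 m or value of joint set_button above 0.0035 m).
It fails at once if a loose thing is moved more than 15 mm (distance of any of stapler, label_roll, barcode_scanner, tape_roll from where it was at the start of the episode above 0.015 m).
It also fails if it takes over 43 s, if anything falls off the work surface, if the arm or the gripper's body presses on something with over 40 N, if the wrist force passes 120 N, or if a joint passes its speed limit or range.

## Working session

There is one attempt and no reset: what is moved stays moved. The work goes in short steps, Python scripts to look and compute and a tool call to move; the robot and the scene stay as the last step left them, time stands still between calls to the robot, and variables do not carry over. Pictures are saved under pics/ and viewed, at most 10 in all, crops included, and the job is handed in when it is done.

Besides the shell and the picture viewer there is one more tool, called after ">>>" as name(argument=value, ...), one argument or row to a line, values as JSON. arm_command: Moves the arm, as the interface text tells. Its arguments: {"type":"object","properties":{"series":{"type":"array","items":{"type":"array"}},"squeeze":{"type":"number"}},"required":["series"]}

```bash
mkdir -p pics; ls
python3 - <<'E'
from bench import *
import cv2,numpy as np
s=sense(); print({k:np.round(v,3).tolist() for k,v in s.items()})
for n in ("top","side"):
    c=camera(n); cv2.imwrite(f"pics/{n}0.png",c["color"][:,:,::-1]); np.savez(f"{n}0.npz",**c)
    print(n,np.round(c["camera_matrix"],1).tolist(),np.round(c["R"],3).tolist(),np.round(c["t"],3).tolist(),np.round(c["dist_coeffs"],3))
E
```

```text
pics
{'clock': 0.0, 'joints': [0.994, 0.327, -0.194, 1.052, 0.0, 1.437], 'qvel': [-0.001, 0.001, -0.001, 0.002, 0.002, -0.0], 'tau': [-0.001, -44.34, 26.244, 0.015, -0.0, -0.0], 'position': [0.235, 0.496, 0.231], 'ee_rot': [[-0.904, 0.428, -0.001], [0.428, 0.904, -0.001], [0.0, -0.002, -1.0]], 'wrist_force': [1.389, 0.146, 0.316], 'wrist_torque': [-0.005, 0.02, 0.016], 'gripper_force': 0.0, 'gripper_width': 0.085}
top [[480.1, 0.0, 318.5], [0.0, 480.1, 194.5], [0.0, 0.0, 1.0]] [[0.003, -1.0, 0.007], [-0.981, -0.004, -0.192], [0.192, -0.006, -0.981]] [0.17, 0.628, 1.352] [-0.003  0.     0.     0.     0.   ]
side [[480.0, 0.0, 320.6], [0.0, 480.0, 205.8], [0.0, 0.0, 1.0]] [[1.0, -0.002, 0.006], [0.004, -0.514, -0.858], [0.005, 0.858, -0.514]] [-0.59, 0.181, 1.022] [-0.142  0.     0.     0.     0.   ]
```

View pics/top0.png

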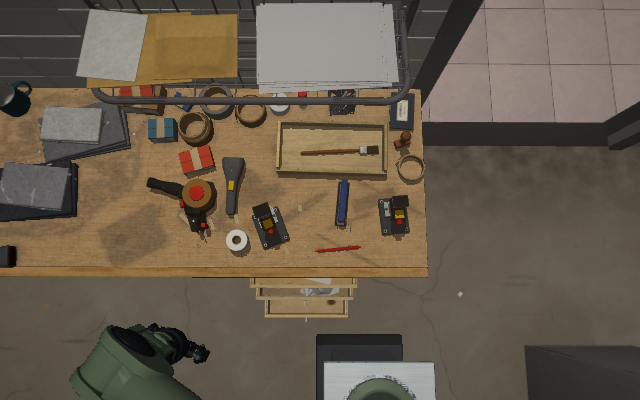

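View pics/side0.png

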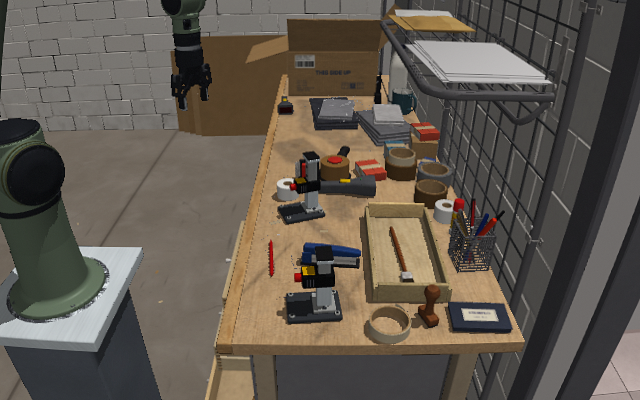

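```bash
cat > h.py <<'E'
import cv2,numpy as np
def cloud(c):
    h,w=c["depth"].shape
    uv=np.stack(np.meshgrid(np.arange(w),np.arange(h)),-1).reshape(-1,1,2).astype(np.float64)
    n=cv2.undistortPoints(uv,c["camera_matrix"],c["dist_coeffs"]).reshape(-1,2)
    d=c["depth"].reshape(-1,1); P=np.hstack([n*d,d])
    W=(P-np.asarray(c["t"]))@np.asarray(c["R"]); W[d[:,0]==0]=np.nan
    return W.reshape(h,w,3)
E
python3 - <<'E'
from h import *
out=[]
for n,boxes in (("top",[(245,195,295,255),(372,190,415,240)]),("side",[(270,140,335,230),(280,240,350,330)])):
    c=dict(np.load(n+"0.npz")); W=cloud(c); hsv=cv2.cvtColor(c["color"],cv2.COLOR_RGB2HSV)
    for (a,b,e,f) in boxes:
        w=W[b:f,a:e]; H=hsv[b:f,a:e].astype(int)
        red=((H[...,0]<8)|(H[...,0]>172))&(H[...,1]>150)&(H[...,2]>90)
        ft=(w[...,2]>.006)&(w[...,2]<.02)&(H[...,1]<110)
        r=cv2.minAreaRect((w[ft][:,:2]*1000).astype(np.float32))
        hi=w[...,2]>np.nanmax(w[...,2])-.012
        print(n,"red",red.sum(),np.nanmedian(w[red],0).round(3),"foot",ft.sum(),np.round(r[0],1),np.round(r[1],1),round(r[2],1),"top z",np.round(np.nanmax(w[...,2]),3),np.nanmedian(w[hi],0).round(3))
        out.append(cv2.resize(c["color"][b:f,a:e],(300,300*(f-b)//(e-a)),interpolation=cv2.INTER_CUBIC)[:400])
cv2.imwrite("pics/crops.png",cv2.hconcat([cv2.copyMakeBorder(o,0,400-o.shape[0],0,0,0) for o in out])[:,:,::-1])
E
```

```text
top red 19 [0.516 0.309 0.093] foot 651 [550.8 320.4] [129.3 166.3] 84.6 top z 0.175 [0.564 0.328 0.168]
top red 20 [ 0.544 -0.056  0.094] foot 542 [579.5 -54.4] [127.9 100.7] 14.0 top z 0.153 [ 0.594 -0.052  0.144]
side red 101 [0.538 0.508 0.058] foot 781 [547.5 518.8] [164.4 517.6] 0.6 top z 0.172 [0.565 0.321 0.169]
side red 50 [ 0.544 -0.061  0.092] foot 1408 [582.9   6.2] [224.  122.5] 82.4 top z 0.146 [ 0.596 -0.057  0.143]
```

>>> arm_command(
  series=[
    [[0,0,-1.5],[0,0,-0.117],1],
    [[0,0,-1.5],[0,0,-0.117],1],
    [[0,0,-1.5],[0,0,-0.117],1],
    [[0,0,-1.5],[0,0,-0.117],1],
    [[0,0,-1.5],[0,0,-0.117],1],
    [[0,0,-1.5],[0,0,-0.117],1],
    [[0,0,-1.5],[0,0,-0.117],1],
    [[-1.8,-3.4,0],[0,0,0],1],
    [[-1.8,-3.4,0],[0,0,0],1],
    [[-1.8,-3.4,0],[0,0,0],1],
    [[-1.8,-3.4,0],[0,0,0],1],
    [[-1.8,-3.4,0],[0,0,0],1],
  ],
)

```text
clock: 1.1
position: [0.3826, 0.3706, 0.336]
ee_rot: [[-0.93, -0.368, -0.001], [-0.368, 0.93, -0.0], [0.001, -0.0, -1.0]]
wrist_force: [0.9, 0.7, -0.8]
gripper_width: -0.0
gripper_force: 0.0
```

>>> arm_command(
  series=[
    [[-1.8,-3.4,0],[0,0,0],1],
    [[-1.8,-3.4,0],[0,0,0],1],
    [[-1.8,-3.0,0],[0,0,0],1],
    [[0,0,0],[0,0,0],1],
    [[0,0,0],[0,0,0],1],
  ],
)

```text
clock: 1.52
position: [0.469, 0.2992, 0.3354]
ee_rot: [[-0.931, -0.364, -0.001], [-0.364, 0.931, -0.0], [0.002, 0.0, -1.0]]
wrist_force: [0.1, 0.8, 0.4]
gripper_width: -0.0002
gripper_force: 0.0
```

Run:
```python
from bench import *
from h import *
s=sense(); print({k:np.round(v,3).tolist() for k,v in s.items()})
c=camera("wrist"); cv2.imwrite("pics/w1.png",c["color"][:,:,::-1]); np.savez("w1.npz",**c)
print(np.round(c["R"],3).tolist(),(-np.array(c["R"]).T@np.array(c["t"])).round(3))
```

```text
{'clock': 1.517, 'joints': [0.435, 0.295, 0.029, 1.306, 0.0, 0.062], 'qvel': [0.05, -0.017, -0.017, 0.007, 0.01, 0.005], 'tau': [-1.573, -43.73, 28.199, -0.195, -0.136, -0.044], 'position': [0.469, 0.299, 0.335], 'ee_rot': [[-0.931, -0.364, -0.001], [-0.364, 0.931, -0.0], [0.002, 0.0, -1.0]], 'wrist_force': [0.128, 0.841, 0.365], 'wrist_torque': [0.017, 0.035, -0.004], 'gripper_force': 0.0, 'gripper_width': -0.0}
[[-0.365, 0.931, -0.0], [0.885, 0.347, 0.311], [0.289, 0.113, -0.951]] [0.395 0.271 0.478]
```

View pics/w1.png

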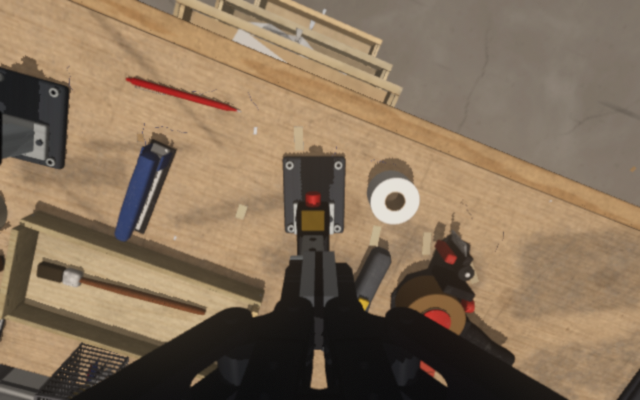

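Run:
```python
from h import *
c=dict(np.load("w1.npz")); W=cloud(c); hsv=cv2.cvtColor(c["color"],cv2.COLOR_RGB2HSV).astype(int)
b=(slice(140,245),slice(270,360)); w=W[b];H=hsv[b]
ft=(w[...,2]>.007)&(w[...,2]<.018)
m=cv2.morphologyEx(ft.astype(np.uint8),cv2.MORPH_OPEN,np.ones((3,3)))
n,l,st,ce=cv2.connectedComponentsWithStats(m); k=1+st[1:,4].argmax(); m=l==k; print(st[k])
r=cv2.minAreaRect((w[m][:,:2]*1000).astype(np.float32)); print("foot",r)
# front edge and side edges lines by pixel columns
P=w.copy()
front=np.array([w[np.where(m[:,j])[0].min(),j,:2] for j in range(m.shape[1]) if m[:,j].sum()>40])
v=cv2.fitLine(front.astype(np.float32),cv2.DIST_HUBER,0,.01,.01).ravel(); print("front",len(front),v, np.degrees(np.arctan2(-v[0],v[1])))
for f in (np.min,np.max):
    e=np.array([w[i,f(np.where(m[i])[0]),:2] for i in range(m.shape[0]) if m[i].sum()>20 and i<80])
    v=cv2.fitLine(e.astype(np.float32),cv2.DIST_HUBER,0,.01,.01).ravel(); print("side",len(e),v,np.degrees(np.arctan2(v[1],v[0])))
red=((H[...,0]<8)|(H[...,0]>172))&(H[...,1]>150)&(H[...,2]>90)
R=w[red]; print("red",len(R),np.nanmin(R,0),np.nanmedian(R,0),np.nanmax(R,0))
f=np.array([.93,.37]); f/=np.linalg.norm(f); u=R[:,:2]@f; l=R[:,:2]@[-f[1],f[0]]
print("along",np.nanpercentile(u,[2,50,98]),"lat",np.nanpercentile(l,[2,50,98]))
q=cv2.resize(c["color"][130:330,250:400],(600,800))[:600]; 
ys=np.where(H[...,0]<0)
```

```text
[  13   16   63   77 3239]
foot ((536.0795288085938, 319.2853698730469), (108.9754638671875, 83.81637573242188), 21.403547286987305)
front 45 [ 0.37776855 -0.92590004  0.4879768   0.2946243 ] -157.80446
side 47 [0.9324464  0.36130834 0.52401334 0.27072746] 21.180567
side 47 [0.92166716 0.38798156 0.50371754 0.3505191 ] 22.828962
red 144 [0.50853857 0.30262335 0.08728488] [0.5161129  0.31154257 0.09162307] [0.52402059 0.31931652 0.09462069]
along [0.58853646 0.59427419 0.60103854] lat [0.09088244 0.09886083 0.10566664]
```

>>> arm_command(
  series=[
    [[0,-0.2,0],[0,-0.112,0],1],
    [[0,-0.2,0],[0,-0.112,0],1],
    [[0,-0.2,0],[0,-0.112,0],1],
    [[0,0,0],[0,-0.112,0],1],
    [[0,0,0],[0,-0.112,0],1],
    [[0,0,0],[0,-0.112,0],1],
    [[0,0,0],[0,-0.112,0],1],
    [[2.5,0,2.5],[0,0,0],1],
    [[2.5,0,2.5],[0,0,0],1],
    [[2.5,0,2.5],[0,0,0],1],
    [[2.5,0,2.5],[0,0,0],1],
    [[0,0,0],[0,0,0],1],
  ],
)

```text
clock: 2.57
position: [0.4639, 0.2937, 0.186]
ee_rot: [[-0.667, -0.37, 0.646], [-0.266, 0.929, 0.257], [-0.696, -0.001, -0.718]]
wrist_force: [-1.5, -0.7, -2.2]
gripper_width: -0.0001
gripper_force: 0.0
```

>>> arm_command(
  series=[
    [[1.9,-0.1,1.9],[0,0,0],1],
    [[1.9,-0.1,1.9],[0,0,0],1],
    [[1.9,0,1.9],[0,0,0],1],
    [[1.9,0,1.9],[0,0,0],1],
    [[-0.7,0,0.7],[0,0,0],1],
    [[-0.7,0,0.7],[0,0,0],1],
    [[0,0,0],[0,0,0],1],
    [[0,0,0],[0,0,0],1],
    [[0,0,0],[0,0,0],1],
  ],
)

```text
clock: 3.32
position: [0.4906, 0.3013, 0.0908]
ee_rot: [[-0.655, -0.368, 0.66], [-0.259, 0.93, 0.261], [-0.71, 0.0, -0.704]]
wrist_force: [0.3, -0.3, 0.1]
gripper_width: 0.0001
gripper_force: 0.0
```

Run:
```python
from bench import *
from h import *
s=sense(); print(s["position"].round(4) if hasattr(s["position"],"round") else s["position"],s["wrist_force"],s["wrist_torque"])
c=camera("side"); cl=c["color"][120:240,230:380]
w=camera("wrist"); cv2.imwrite("pics/w2.png",cv2.hconcat([cv2.resize(cl,(500,400),interpolation=cv2.INTER_CUBIC),w["color"][:,170:470]])[:,:,::-1])
```

```text
[0.4906 0.3013 0.0908] [ 0.25674494 -0.30745299  0.13594866] [-0.28586336  0.66471229 -0.02628628]
```

View pics/w2.png

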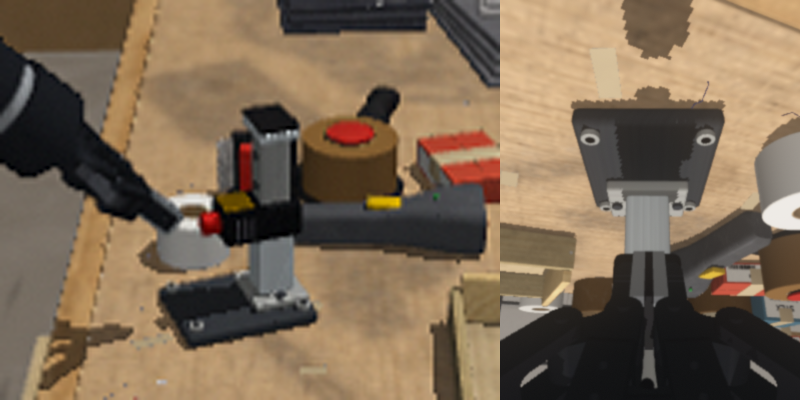

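>>> arm_command(
  series=[
    [[0.35,0,0.35],[0,0,0],1],
    [[0.35,0,0.35],[0,0,0],1],
    [[-0.2,0,0.2],[0,0,0],1],
    [[-0.2,0,0.2],[0,0,0],1],
    [[0,0,0],[0,0,0],1],
    [[0,0,0],[0,0,0],1],
    [[0,0,0],[0,0,0],1],
  ],
)

```text
clock: 4.0
position: [0.4943, 0.3024, 0.0773]
ee_rot: [[-0.659, -0.367, 0.657], [-0.26, 0.93, 0.259], [-0.706, 0.0, -0.708]]
wrist_force: [1.0, 0.0, 0.1]
gripper_width: 0.0001
gripper_force: 0.0
```

>>> arm_command(
  series=[
    [[-0.07,0,0.07],[0,0,0],1],
    [[-0.07,0,0.07],[0,0,0],1],
    [[0,0,0],[0,0,0],1],
    [[0,0,0],[0,0,0],1],
  ],
)

```text
clock: 4.33
position: [0.4962, 0.3032, 0.0775]
ee_rot: [[-0.659, -0.367, 0.657], [-0.26, 0.93, 0.259], [-0.706, -0.0, -0.708]]
wrist_force: [-0.4, -0.6, -0.6]
gripper_width: -0.0004
gripper_force: 0.0
```

>>> arm_command(
  series=[
    [[-0.07,0,0.07],[0,0,0],1],
    [[-0.07,0,0.07],[0,0,0],1],
    [[0,0,0],[0,0,0],1],
    [[0,0,0],[0,0,0],1],
  ],
)

```text
clock: 4.67
position: [0.4981, 0.3039, 0.0775]
ee_rot: [[-0.659, -0.367, 0.657], [-0.26, 0.93, 0.259], [-0.706, 0.0, -0.708]]
wrist_force: [-0.1, 0.8, 0.5]
gripper_width: -0.0002
gripper_force: 0.0
```

>>> arm_command(
  series=[
    [[-0.07,0,0.07],[0,0,0],1],
    [[-0.07,0,0.07],[0,0,0],1],
    [[0,0,0],[0,0,0],1],
  ],
)

```text
clock: 4.92
position: [0.5001, 0.3047, 0.0775]
ee_rot: [[-0.658, -0.367, 0.657], [-0.26, 0.93, 0.259], [-0.706, -0.0, -0.708]]
wrist_force: [-0.0, -0.6, 0.8]
gripper_width: 0.0003
gripper_force: 0.0
```

>>> arm_command(
  series=[
    [[-0.07,0,0.07],[0,0,0],1],
    [[0,0,0],[0,0,0],1],
  ],
)

```text
clock: 5.08
position: [0.501, 0.305, 0.0775]
ee_rot: [[-0.658, -0.367, 0.657], [-0.26, 0.93, 0.259], [-0.706, 0.0, -0.708]]
wrist_force: [0.6, -0.5, 0.2]
gripper_width: -0.0003
gripper_force: 0.0
```

>>> arm_command(
  series=[
    [[-0.07,0,0.07],[0,0,0],1],
    [[0,0,0],[0,0,0],1],
  ],
)

```text
clock: 5.25
position: [0.5018, 0.3054, 0.0775]
ee_rot: [[-0.659, -0.367, 0.657], [-0.26, 0.93, 0.259], [-0.706, 0.0, -0.708]]
wrist_force: [0.8, -0.2, -0.2]
gripper_width: -0.0003
gripper_force: 0.0
```

>>> arm_command(
  series=[
    [[-0.07,0,0.07],[0,0,0],1],
    [[0,0,0],[0,0,0],1],
  ],
)

```text
clock: 5.42
position: [0.5028, 0.3057, 0.0775]
ee_rot: [[-0.659, -0.367, 0.657], [-0.26, 0.93, 0.259], [-0.706, -0.0, -0.708]]
wrist_force: [0.5, 0.6, -0.1]
gripper_width: -0.0
gripper_force: 0.0
```

Run:
```python
from bench import *
from h import *
s=sense(); print(s["position"],s["wrist_force"],s["wrist_torque"])
c=camera("side"); W=cloud(c); np.savez("s3.npz",**c)
f=np.array([.93,.367]); 
hsv=cv2.cvtColor(c["color"],cv2.COLOR_RGB2HSV)[120:240,230:380].astype(int); w=W[120:240,230:380]
red=((hsv[...,0]<8)|(hsv[...,0]>172))&(hsv[...,1]>150)&(np.abs(w[...,2]-.085)<.02)&(w[...,0]<.54)
R=w[red]; print(red.sum(),R.min(0),np.median(R,0),R.max(0), np.percentile(R[:,:2]@f,[2,50,98]))
cv2.imwrite("pics/s3.png",cv2.resize(c["color"][150:220,255:355],(800,560),interpolation=cv2.INTER_CUBIC)[:,:,::-1])
```

```text
[0.50277814 0.30572754 0.07750585] [ 0.53098412  0.59212928 -0.14333024] [-0.23238316  0.57371495 -0.02579823]
42 [0.51090257 0.30028527 0.07934497] [0.51907053 0.3062585  0.08961133] [0.52665567 0.31200721 0.0967    ] [0.58781949 0.59509702 0.60276194]
```

View pics/s3.png

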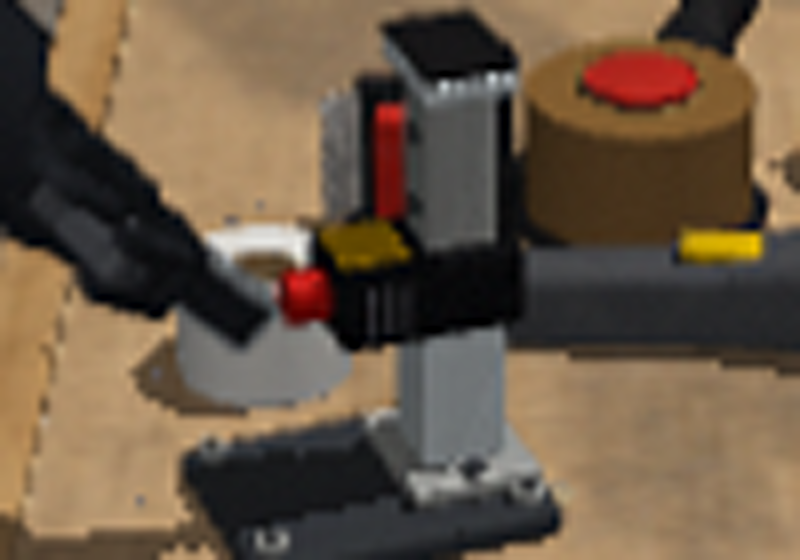

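>>> arm_command(
  series=[
    [[-0.28,0,-0.28],[0,0,0],1],
    [[-0.07,0,0.07],[0,0,0],1],
    [[0,0,0],[0,0,0],1],
    [[0,0,0],[0,0,0],1],
  ],
)

```text
clock: 5.8
position: [0.5036, 0.3061, 0.0817]
ee_rot: [[-0.658, -0.367, 0.657], [-0.26, 0.93, 0.26], [-0.706, 0.0, -0.708]]
wrist_force: [0.1, -0.2, 0.1]
gripper_width: 0.0
gripper_force: 0.0
```

>>> arm_command(
  series=[
    [[-0.07,0,0.07],[0,0,0],1],
    [[0,0,0],[0,0,0],1],
  ],
)

```text
clock: 5.97
position: [0.5046, 0.3064, 0.0814]
ee_rot: [[-0.659, -0.367, 0.657], [-0.26, 0.93, 0.259], [-0.706, -0.0, -0.708]]
wrist_force: [-0.2, 0.2, -0.0]
gripper_width: 0.0001
gripper_force: 0.0
```

>>> arm_command(
  series=[
    [[-0.07,0,0.07],[0,0,0],1],
    [[0,0,0],[0,0,0],1],
  ],
)

```text
clock: 6.13
position: [0.5054, 0.3068, 0.0812]
ee_rot: [[-0.659, -0.367, 0.656], [-0.26, 0.93, 0.259], [-0.706, -0.0, -0.708]]
wrist_force: [-0.2, 0.7, -0.5]
gripper_width: 0.0003
gripper_force: 0.0
```

>>> arm_command(
  series=[
    [[-0.07,0,0.07],[0,0,0],1],
    [[0,0,0],[0,0,0],1],
  ],
)

```text
clock: 6.3
position: [0.5059, 0.307, 0.0811]
ee_rot: [[-0.659, -0.367, 0.656], [-0.26, 0.93, 0.259], [-0.705, -0.0, -0.709]]
wrist_force: [-2.1, -1.2, 1.6]
gripper_width: -0.0001
gripper_force: 1.2
```

>>> arm_command(
  series=[
    [[-0.07,0,0.07],[0,0,0],1],
    [[0,0,0],[0,0,0],1],
  ],
)

```text
clock: 6.47
position: [0.5067, 0.3073, 0.081]
ee_rot: [[-0.659, -0.367, 0.656], [-0.261, 0.93, 0.259], [-0.705, -0.0, -0.709]]
wrist_force: [-2.5, -1.3, 0.8]
gripper_width: -0.0
gripper_force: 1.6
```

>>> arm_command(
  series=[
    [[-0.106,0,0.106],[0,0,0],1],
    [[-0.106,0,0.106],[0,0,0],1],
    [[-0.106,0,0.106],[0,0,0],1],
    [[-0.106,0,0.106],[0,0,0],1],
    [[0,0,0],[0,0,0],1],
    [[0,0,0],[0,0,0],1],
    [[0,0,0],[0,0,0],1],
    [[0,0,0],[0,0,0],1],
    [[0.5,0,-0.5],[0,0,0],1],
    [[0.5,0,-0.5],[0,0,0],1],
    [[0.5,0,-0.5],[0,0,0],1],
    [[0,0,0],[0,0,0],1],
  ],
)

```text
clock: 7.47
position: [0.4917, 0.3014, 0.0811]
ee_rot: [[-0.659, -0.368, 0.656], [-0.261, 0.93, 0.259], [-0.705, -0.0, -0.709]]
wrist_force: [0.2, -0.2, -0.1]
gripper_width: -0.0001
gripper_force: 0.0
```

```bash
cat > look.py <<'E'
from bench import *
from h import *
import sys
s=sense(); print(s["clock"],np.round(s["position"],4),np.round(s["wrist_force"],2))
c=camera("side"); W=cloud(c)
f=np.array([.927,.375]); l=np.array([-.375,.927])
def pads(c):
    W=cloud(c); u=W[...,:2]@f; v=W[...,:2]@l
    m=(np.abs(u-.646)<.022)&(np.abs(v-.094)<.025)&(W[...,2]>.12)&(W[...,2]<.2)
    return W[m]
for n in ("side0",):
    P=pads(dict(np.load(n+".npz"))); print("before",len(P),np.percentile(P[:,2],[50,90,98]))
P=pads(c); print("now",len(P),np.percentile(P[:,2],[50,90,98]),np.median(P[P[:,2]>np.percentile(P[:,2],80)],0))
cv2.imwrite(sys.argv[1],cv2.resize(c["color"][140:220,255:355],(750,600),interpolation=cv2.INTER_CUBIC)[:,:,::-1])
E
python3 look.py pics/s4.png
```

```text
7.4667 [0.4917 0.3014 0.0811] [ 0.23 -0.2  -0.08]
before 283 [0.15975588 0.17027056 0.1711039 ]
now 249 [0.15578584 0.16312355 0.16437311] [0.56543314 0.3269697  0.16312819]
```

View pics/s4.png

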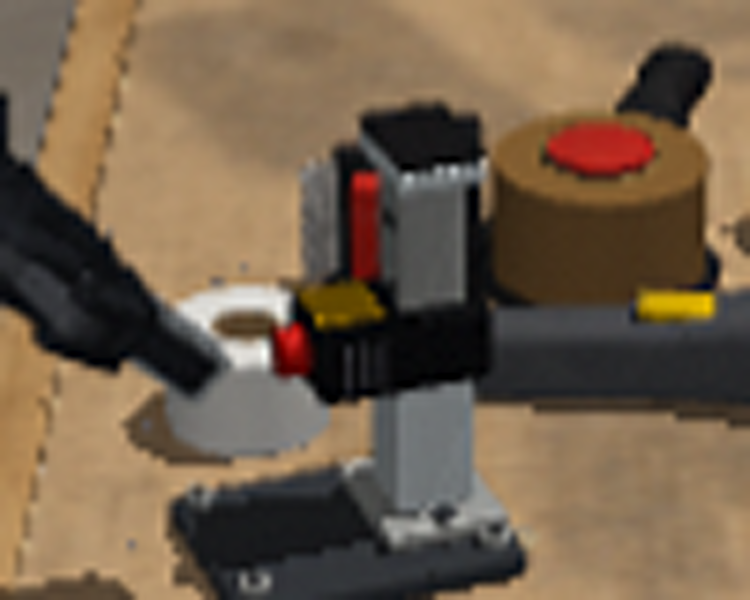

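>>> arm_command(
  series=[
    [[-2.5,0,-2.7],[0,0,0],1],
    [[-2.5,0,-2.7],[0,0,0],1],
    [[-2.5,0,-2.7],[0,0,0],1],
    [[-2.5,0,-2.7],[0,0,0],1],
    [[0,0,0],[0,0.112,0],1],
    [[0,0,0],[0,0.112,0],1],
    [[0,0,0],[0,0.112,0],1],
    [[0,0,0],[0,0.112,0],1],
    [[0,0,0],[0,0.112,0],1],
    [[0,0,0],[0,0.112,0],1],
    [[0,0,0],[0,0.112,0],1],
    [[0,0,0],[0,0,0],1],
  ],
)

```text
clock: 8.52
position: [0.4918, 0.3009, 0.2261]
ee_rot: [[-0.93, -0.366, 0.021], [-0.366, 0.93, 0.008], [-0.022, -0.0, -1.0]]
wrist_force: [1.2, 0.0, -1.0]
gripper_width: 0.0
gripper_force: 0.0
```

>>> arm_command(
  series=[
    [[-2.5,0,0],[0,0,0],1],
    [[-2.5,0,0],[0,0,0],1],
    [[-2.5,0,0],[0,0,0],1],
    [[0,0,0],[0,0,0],1],
    [[0,0,0],[0,0,0],1],
    [[0,0,0],[0,0,0],1],
  ],
)

```text
clock: 9.02
position: [0.5574, 0.3275, 0.2298]
ee_rot: [[-0.93, -0.368, 0.027], [-0.367, 0.93, 0.011], [-0.029, -0.0, -1.0]]
wrist_force: [-0.2, -0.4, -0.9]
gripper_width: -0.0003
gripper_force: 0.0
```

>>> arm_command(
  series=[
    [[-0.7,-0.15,0],[0,0.028,0],1],
    [[0,0,1.5],[0,0,0],1],
    [[0,0,1.5],[0,0,0],1],
    [[0,0,1.5],[0,0,0],1],
    [[0,0,1.0],[0,0,0],1],
    [[0,0,0],[0,0,0],1],
    [[0,0,0],[0,0,0],1],
    [[0,0,0],[0,0,0],1],
  ],
)

```text
clock: 9.68
position: [0.5656, 0.3291, 0.1763]
ee_rot: [[-0.93, -0.368, 0.002], [-0.368, 0.93, 0.001], [-0.002, -0.0, -1.0]]
wrist_force: [-0.4, -0.1, 0.2]
gripper_width: -0.0004
gripper_force: 0.0
```

```bash
python3 look.py pics/s5.png
```

```text
9.6833 [0.5656 0.3291 0.1763] [-0.4  -0.13  0.17]
before 283 [0.15975588 0.17027056 0.1711039 ]
now 328 [0.16067848 0.1913994  0.19876728] [0.56320766 0.32045699 0.1914785 ]
```

View pics/s5.png

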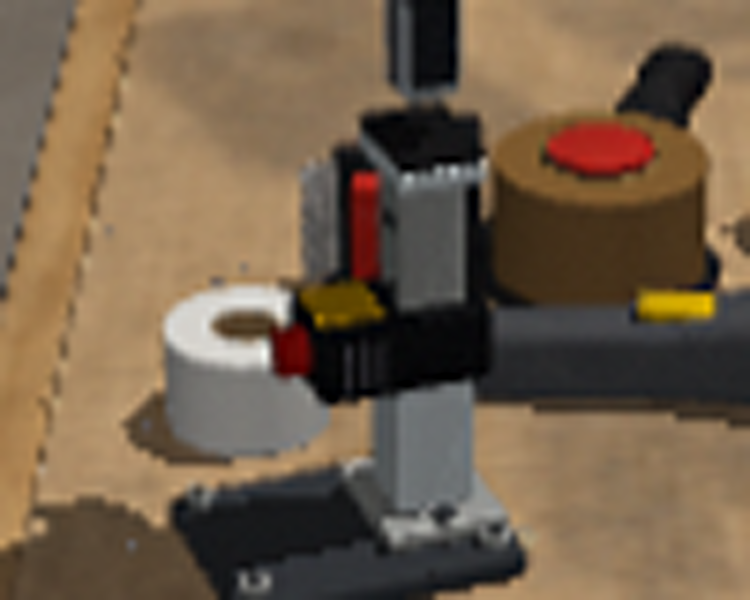

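>>> arm_command(
  series=[
    [[0,0,0.2],[0,0,0],1],
    [[0,0,0.2],[0,0,0],1],
    [[0,0,0.1],[0,0,0],1],
    [[0,0,0.1],[0,0,0],1],
    [[0,0,0.1],[0,0,0],1],
    [[0,0,0.1],[0,0,0],1],
    [[0,0,0.1],[0,0,0],1],
    [[0,0,0.1],[0,0,0],1],
  ],
)

```text
clock: 10.4
position: [0.5654, 0.3289, 0.165]
ee_rot: [[-0.93, -0.367, 0.0], [-0.367, 0.93, 0.0], [-0.0, -0.0, -1.0]]
wrist_force: [0.1, -0.1, 0.1]
gripper_width: -0.0001
gripper_force: 0.0
```

>>> arm_command(
  series=[
    [[0,0,0.1],[0,0,0],1],
    [[0,0,0.1],[0,0,0],1],
    [[0,0,0.1],[0,0,0],1],
    [[0,0,0.1],[0,0,0],1],
    [[0,0,0.1],[0,0,0],1],
    [[0,0,0.1],[0,0,0],1],
  ],
)

```text
clock: 10.9
position: [0.5655, 0.329, 0.1591]
ee_rot: [[-0.93, -0.368, 0.001], [-0.368, 0.93, 0.0], [-0.001, -0.0, -1.0]]
wrist_force: [-0.3, 0.1, 1.8]
gripper_width: 0.0001
gripper_force: 1.0
```

>>> arm_command(
  series=[
    [[0,0,0.1],[0,0,0],1],
    [[0,0,0.1],[0,0,0],1],
    [[0,0,0.1],[0,0,0],1],
    [[0,0,0.1],[0,0,0],1],
    [[0,0,0.1],[0,0,0],1],
    [[0,0,0.1],[0,0,0],1],
    [[0,0,0.1],[0,0,0],1],
    [[0,0,0.1],[0,0,0],1],
    [[0,0,0.1],[0,0,0],1],
    [[0,0,0.1],[0,0,0],1],
  ],
)

```text
clock: 11.73
position: [0.5654, 0.3289, 0.149]
ee_rot: [[-0.93, -0.367, 0.0], [-0.367, 0.93, 0.0], [-0.0, -0.0, -1.0]]
wrist_force: [0.0, -0.0, -0.4]
gripper_width: -0.0
gripper_force: 0.1
```

>>> arm_command(
  series=[
    [[0,0,0.1],[0,0,0],1],
    [[0,0,0.1],[0,0,0],1],
  ],
)

```text
clock: 11.9
position: [0.5654, 0.3289, 0.147]
ee_rot: [[-0.93, -0.367, 0.0], [-0.367, 0.93, 0.0], [-0.0, -0.0, -1.0]]
wrist_force: [-0.2, -0.0, -0.1]
gripper_width: -0.0001
gripper_force: 0.0
```

>>> arm_command(
  series=[
    [[0,0,0.1],[0,0,0],1],
  ],
)

```text
clock: 11.98
position: [0.5654, 0.3289, 0.146]
ee_rot: [[-0.93, -0.368, 0.0], [-0.368, 0.93, 0.0], [-0.0, -0.0, -1.0]]
wrist_force: [0.5, 0.0, 2.0]
gripper_width: -0.0002
gripper_force: 1.0
```

>>> arm_command(
  series=[
    [[0,0,0.1],[0,0,0],1],
  ],
)

```text
clock: 12.07
position: [0.5655, 0.3289, 0.145]
ee_rot: [[-0.93, -0.367, 0.001], [-0.367, 0.93, 0.0], [-0.001, -0.0, -1.0]]
wrist_force: [0.1, 0.5, 0.1]
gripper_width: 0.0001
gripper_force: 0.0
```

>>> arm_command(
  series=[
    [[0,0,0.1],[0,0,0],1],
  ],
)

```text
clock: 12.15
position: [0.5654, 0.3289, 0.144]
ee_rot: [[-0.93, -0.367, 0.0], [-0.367, 0.93, 0.0], [-0.0, -0.0, -1.0]]
wrist_force: [0.4, -0.1, -0.4]
gripper_width: -0.0001
gripper_force: 0.0
```

>>> arm_command(
  series=[
    [[0,0,0.1],[0,0,0],1],
  ],
)

```text
clock: 12.23
position: [0.5654, 0.3289, 0.1429]
ee_rot: [[-0.93, -0.368, 0.0], [-0.368, 0.93, -0.0], [-0.0, -0.0, -1.0]]
wrist_force: [-0.6, -0.7, 5.3]
gripper_width: -0.0001
gripper_force: 2.6
```

>>> arm_command(
  series=[
    [[0,0,0.05],[0,0,0],1],
  ],
)

```text
clock: 12.32
position: [0.5654, 0.3289, 0.1429]
ee_rot: [[-0.93, -0.367, 0.0], [-0.367, 0.93, 0.0], [-0.0, -0.0, -1.0]]
wrist_force: [-2.5, -0.5, 5.4]
gripper_width: 0.0004
gripper_force: 2.8
```

```bash
python3 look.py pics/s6.png
```

```text
12.3167 [0.5654 0.3289 0.1429] [-2.48 -0.51  5.39]
before 283 [0.15975588 0.17027056 0.1711039 ]
now 299 [0.14704013 0.18679796 0.19756703] [0.55812508 0.31963711 0.1870656 ]
```

View pics/s6.png

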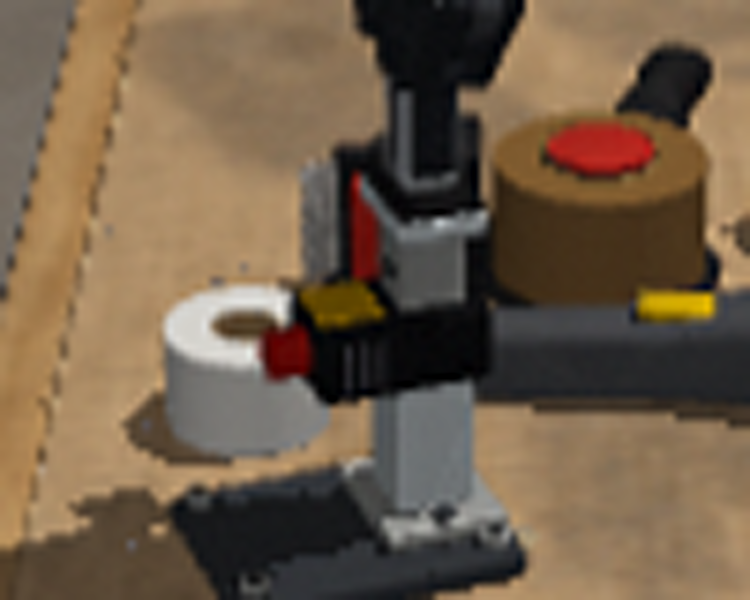

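The button is out again (left edge at column 262, against 274 while it was between holes). The pad sits at 0.143 m, so the tube has latched. Next I'll move away upward.

>>> arm_command(
  series=[
    [[0,0,-0.5],[0,0,0],1],
    [[0,0,-2],[0,0,0],1],
    [[0,0,-3.5],[0,0,0],1],
    [[0,0,-3.5],[0,0,0],1],
    [[3,0,-3],[0,0,0],1],
    [[3,0,-2],[0,0,0],1],
    [[0,0,0],[0,0,0],1],
    [[0,0,0],[0,0,0],1],
    [[0,0,0],[0,0,0],1],
  ],
)

```text
clock: 13.12
position: [0.5104, 0.3072, 0.2869]
ee_rot: [[-0.93, -0.367, 0.001], [-0.367, 0.93, 0.0], [-0.001, -0.0, -1.0]]
wrist_force: [-0.0, 1.0, -0.3]
gripper_width: -0.0003
gripper_force: 0.0
```

```bash
python3 look.py pics/s7.png
python3 - <<'E'
from bench import *
from h import *
c=camera("side"); W=cloud(c)[240:330,280:350]; print("set top",np.nanmax(W[...,2])); cv2.imwrite("pics/s8.png",c["color"][120:340,200:400,::-1])
E
```

```text
13.1167 [0.5104 0.3072 0.2869] [-0.02  0.96 -0.28]
before 283 [0.15975588 0.17027056 0.1711039 ]
now 184 [0.14203556 0.14468392 0.14542607] [0.56538878 0.32755961 0.14469905]
set top 0.14615549953124518
```

View pics/s7.png

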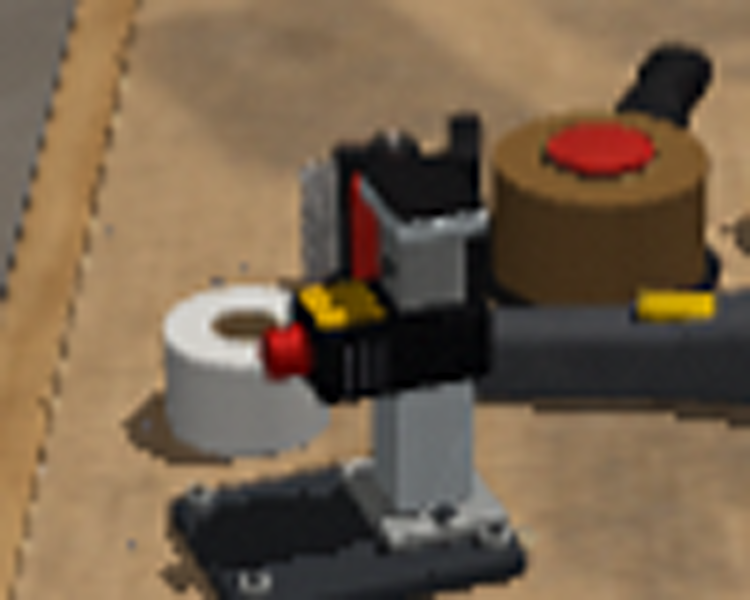

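The pad is level with the other rest (tops at 0.145 and 0.146 m by depth), the button is out and the hand is clear.

```bash
python3 -c "
from bench import *
print(hand_in())"
```

```text
the job is handed in; nothing more can be done
None
```

I handed the job in at about 13 s of the 43 s allowed: the taller rest looks latched in its second hole with its button out, level with the other rest to about 1 mm by camera depth, and the arm is clear; the hand-in gave no verdict.

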